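# Close a device and feed it into the soak-test cabinet

### The job

The blue-lidded device in the feed lane is ready for its soak test: press its lid down gently until it snaps shut, then push the device along the lane, in through the orange swing flap of the cabinet, until it meets the rubber stop inside; keep it pressed there firmly, with some 5 to 20 N, for half a second, without ramming it. The push rod on the bench reaches further in than fingers can. Finally draw the rod back out so that the flap falls shut, leave the rod lying flat on the bench or lane clear of the flap with its handle up, and leave the other things on the bench where they are.

Things in the scene. Friction and masses are not known exactly. Their poses are not given: they have to be found in the camera images.
- station: white cabinet, clear roof and windows, and its feed lane; fixed. Origin on the bench under the doorway's middle; x along the lane into the cabinet, z up. Cabinet x -4 to 208, y +-120, 162 high (mm). Lane x -220 to 200: grey floor 82 wide, top 6 above the bench; two rails 12 high on it, inner faces y +-33, run on inside. Doorway 66 wide, header underside 64 above the bench
- flap (a joint): orange flap hung in the doorway, hinge along y at station x 2.5, z 64 mm: 64 wide, 40 long, lower edge 18 above the lane floor. 0 = hanging shut, up to 1.5 rad as it swings inwards; cannot swing outwards. 40 g, falls shut by itself, but rests on whatever higher than 18 mm is under it: the device's rear end must be 35 mm past the doorway before it drops
- flap_edge (a point): middle of the flap's lower edge
- stop: black rubber stop, fixed on the lane floor inside the cabinet, 50 wide, 30 high; origin at the middle of the lower edge of its front face (the face towards the doorway); x as the station's. Its distance inside the doorway differs (140 to 160 mm)
- case: the device: aluminium box 90 x 58 x 31 mm with a hinged blue lid 5 thick (36 high when shut), 0.2 to 0.45 kg, loose on the lane floor between the rails, before the flap. Origin at the centre of its underside; x along the lane towards the cabinet (90 side), y across. Lid up, it is too high for the doorway
- case_lid (a joint): lid hinge, along the device's x at its -y side, 31 mm above its underside; free edge at +y, 58 from the hinge. 0 = shut, grows as it opens; starts 0.35 to 0.7 rad, stays where left (stiff hinge). From about 0.16 rad a sprung catch resists, up to about 8 N of push at lid_press; below 0.06 rad it has snapped past the catch and stays shut
- lid_press (a point): point on the top face of the lid to press on, middle of its length, 43 mm from the hinge (15 mm from the free edge)
- case_nose (a point): middle of the device's leading end face, 15 mm above its underside
- case_tail (a point): middle of the device's rear end face (towards the open end of the lane), 5 mm above its underside
- rod: push rod, 0.12 kg, lying on the bench: aluminium bar 190 long (x), 14 wide, 10 high; rubber-faced end 36 wide, 10 high at +x (passes under the hanging flap); upright wooden handle block 30 (x) x 22 (y), from 10 to 62 mm above the underside, its middle at x -70. Origin at the centre of the underside
- rod_grip (a point): middle of the rod's handle block, 40 mm above the rod's underside; to be gripped across y (22 mm)
- rod_tip (a point): middle of the rod's pushing end face, x = +95 mm, 5 mm above its underside, 165 mm ahead of rod_grip
- jar: glass jar with blue cap, 72 across, 105 high, bystander; origin at its underside
- spool: reel, 60 across, 46 high, steel colour, bystander; origin at its underside
- screwdriver: screwdriver lying on the bench, bystander
- done_case: another, finished device with a green lid, 90 x 58 x 36, bystander; origin at its underside
- pliers: red-handled pliers lying on the bench, bystander
Mind the look-alikes: they are no part of the job. Leave any pink or purple look-alike of the case alone.

How it is judged:
On the way, in this order (a step that is already met when the one before it is completed fails the run):
1. the lid is snapped shut while the device is still outside the flap (value of joint case_lid below 0.06 rad and x of case_nose in the frame of station below 0 m), for 0.2 s.
2. the device is in the doorway and holds the flap open (x of case in the frame of station above -0.01 m and value of joint flap above 0.5 rad and value of joint case_lid below 0.06 rad), for 0.1 s.
3. the device is pressed against the rubber stop with more than 4 N (contact force between case and stop above 4 N), for 0.2 s.
At the end, for the whole second after the job is handed in: The device rests upright inside, nose within 5 mm of the stop, lid snapped shut (below 0.06 rad), flap hanging shut (below 0.08 rad); the rod lies still, handle up (within 0.12 rad), underside below 20 mm, its tip at least 15 mm outside the doorway (x of case_nose in the frame of stop above -0.005 m and angle between case's own z axis and vertical below 0.06 rad and value of joint case_lid below 0.06 rad and value of joint flap below 0.08 rad and linear speed of each of case, rod below 0.01 m/s and x of rod_tip in the frame of station below -0.015 m and angle between rod's own z axis and vertical below 0.12 rad and height (world z) of rod below 0.02 m); the robot touches nothing.
It fails at once if the device is rammed against the stop (over 45 N) (contact force between case and stop above 45 N).
It fails at once if the fingers press on the device with more than 45 N (contact force between the fingers and case above 45 N).
It fails at once if a bystander is moved more than 30 mm (distance of any of jar, spool, screwdriver, done_case, pliers from where it was at the start of the episode above 0.03 m).
It also fails if it takes over 64 s, if anything falls off the work surface, if the arm or the gripper's body presses on something with over 40 N, if the wrist force passes 120 N, or if a joint passes its speed limit or range.

### The arm

A 6-joint arm with a two-finger parallel gripper is mounted at the origin on the work surface. World frame = base frame: x ahead of the robot, y to its left, z up, the work surface at z = 0. Lengths are in m, angles in rad, forces in N, time in s.
With the tool pointing down it reaches from about 0.35 to 0.775 m from the base axis. Payload 5.5 kg.
Tool frame: the origin (TCP) lies at the very end of the fingers, on their centre line; the grasp point (between the pads) lies 19 mm behind it (env.hold_point_z is the distance from the TCP to the grasp point, in m); z points along the fingers, y is the line along which they close (so a half turn about z gives the same grasp; the last joint's range is limited). The gripper opens to 85 mm and grips with 20 to 120 N. Pads are 22 mm wide; open, the fingers measure 114 mm over their backs; the gripper's body (76 mm by 85 mm) begins 54 mm behind the grasp point. The pads swing forward as they close: fully open they stand 13 mm farther back than shut.
Start: joints at [-0.14, 0.313, 0.046, 1.304, 0, 1.431], TCP at [0.575, -0, 0.231] pointing down, gripper open.
Joint ranges: [-2.76, 2.76], [-0.86, 1.69], [-1.03, 1.26], [-2.2, 2.34], [-1.47, 1.5], [-3.14, 3.14]. Speed limits (rad/s): [2.57, 2.57, 3.14, 3.14, 3.14, 3.14].

### API

Orientations are given as [roll, pitch, yaw] about the fixed x, y, z axes, in that order (R = Rz(yaw) Ry(pitch) Rx(roll)).
In Python, from plant import env gives the robot as it stands. The module is installed in compiled form; this text tells all that it offers.
- The arm moves only by the tool drive_tool, never from a script. Its argument "series" is a list of rows, each an object with "grip": the opening, from 0 (shut) to 1 (fully open); "travel": the shift along the tool's x, y, z scaled (see below), a list of three; "turn": the turn about the tool's z scaled (see below). In form: [{"grip": grip, "travel": [tx, ty, tz], "turn": turn}, ...]. A call has exactly 5 rows; each row shifts and turns the commanded pose from where the row before left it, along the tool's axes as they then stand; what a row does not reach is not made up. The controller multiplies each number of a shift by 40 mm and each number of a turn by pi/2 rad. A row lasts 1/10 s, in which the tool goes at most 50 mm and 8.59 degrees, less where a joint would pass 70% of its speed; a pose out of reach is approached as far as the arm can. A call with a number of a shift or a turn outside -1 to 1 is refused whole. A call with a gripper value outside its range is refused whole. The fingers move at their own pace and stop on an object; "squeeze" is the grip in N (left out, the last holds). Time passes only in rows, so rows that do not move let the fingers close, or fill a call up. It gives the time, the measured TCP pose, the force, the opening and the grip force at its end, in the units of the state.
- env.get_obs(): the state, without advancing time (a new reading comes with each control period).
- env.get_image(name): name is "scene" or "side" or "wrist"; returns (picture, depth): 400x640x3 uint8, red, green, blue; 400x640 float32, m along the optical axis (not along the pixel's ray), 0 where there is no reading.
- env.camera_params(name): a dict with "fovy" (degrees; the focal length in pixels is half the picture's height over the tangent of half this angle, whatever the lens; pixels are square), "cx", "cy" (the principal point, pixels), "R" (3x3) and "t" (3): a world point X has camera coordinates R X + t; the wrist camera has in their place "mount" (4x4, takes a point from camera to tool coordinates, whose origin is the TCP and whose axes are the flange's). Camera axes: x right, y down, z forward; pixel columns grow to the right and rows downward; lengths in m; the calibration is good to about 2 mm. A picture is of the moment at which its call begins: read the wrist's pose just before it. camera_params takes no time and is no camera call.
- env.job_done(): hands the job in; it is judged then, once.
The state is a dict: "time_s": time; "joint_pos": joint angles; "joint_velocities": joint speeds; "tau": joint torques, N m; "ee_pos": TCP position; "orientation": TCP orientation; "wrist_force": force on the tool from outside, world axes, zero at the start; "moment": the same for the moment, N m; "finger_gap": finger opening in m; "grip_force": force on a finger pad.
Only numpy, scipy, OpenCV 4.12 (cv2) and the standard library are available. Lean on these libraries where they do the work, as an engineer would, in place of code of your own. Each camera call takes 0.05 s, during which the arm holds its last target. There are 200 camera calls.

## Working session

There is one attempt and no reset: what is moved stays moved. The work goes in short steps, Python scripts to look and compute and a tool call to move; the robot and the scene stay as the last step left them, time stands still between calls to the robot, and variables do not carry over. Pictures are saved under pics/ and viewed, at most 10 in all, crops included, and the job is handed in when it is done.

Besides the shell and the picture viewer there is one more tool, called after "Emit:" by a JSON object that holds its "op" and its "data". drive_tool: Moves the arm, as the interface text tells. Shifts and turns lie within -1 to 1; 1 stands for 40 mm of shift or pi/2 rad of turn. Its arguments: {"type":"object","properties":{"series":{"type":"array"},"squeeze":{"type":"number"}},"required":["series"]}

```bash
mkdir -p pics; cat > h.py <<'E'
import numpy as np, cv2
from plant import env
from scipy.spatial.transform import Rotation as Ro
def cam(n):
    p=env.camera_params(n); f=200/np.tan(np.radians(p["fovy"])/2)
    if "mount" in p:
        o=env.get_obs(); T=np.eye(4); T[:3,:3]=Ro.from_euler('xyz',o["orientation"]).as_matrix(); T[:3,3]=o["ee_pos"]
        W=T@np.array(p["mount"]); Rc,c=W[:3,:3],W[:3,3]
    else:
        R=np.array(p["R"]);Rc=R.T;c=-R.T@np.array(p["t"])
    return f,p["cx"],p["cy"],Rc,c
def grab(n):
    C=cam(n); im,d=env.get_image(n); return C,im,d
def ray(C,u,v):
    f,cx,cy,Rc,c=C; return c,Rc@np.array([(u-cx)/f,(v-cy)/f,1])
def onz(C,u,v,z):
    c,d=ray(C,u,v); return c+d*(z-c[2])/d[2]
def cloud(C,d):
    f,cx,cy,Rc,c=C; v,u=np.mgrid[:400,:640]
    return np.stack([(u-cx)/f*d,(v-cy)/f*d,d],-1)@Rc.T+c
E
python3 - <<'E'
from h import *
o=env.get_obs();print({k:np.round(v,3) for k,v in o.items()})
for n in ["scene","side"]:
    C,im,d=grab(n);cv2.imwrite(f"pics/{n}0.png",im[:,:,::-1]);np.savez(f"{n}0.npz",im=im,d=d);print(n,C[0],np.round(C[4],3),np.round(C[3][:,2],3))
print(env.camera_params("wrist"))
E
```

```text
{'time_s': np.float64(0.0), 'joint_pos': array([-0.14 ,  0.314,  0.045,  1.304, -0.   ,  1.431]), 'joint_velocities': array([ 0.001,  0.001,  0.001,  0.   , -0.001, -0.001]), 'tau': array([-3.0000e-03, -4.8063e+01,  2.9853e+01,  2.0000e-02, -0.0000e+00,
       -0.0000e+00]), 'ee_pos': array([0.574, 0.   , 0.23 ]), 'orientation': array([-3.14 , -0.   ,  1.571]), 'wrist_force': array([-0.783,  0.306, -1.055]), 'moment': array([0.022, 0.019, 0.056]), 'grip_force': np.float64(0.0), 'finger_gap': np.float64(0.086)}
scene 496.3963838221307 [ 1.159 -0.494  1.098] [-0.465  0.429 -0.774]
side 371.3780510826073 [ 0.459 -0.782  0.685] [ 0.07   0.806 -0.587]
{'fovy': 71.05190043961005, 'cx': 320.75784150232414, 'cy': 196.97795139842958, 'mount': array([[-3.66574273e-04, -9.45149103e-01, -3.26639005e-01,
         8.35505834e-02],
       [ 9.99999727e-01, -1.36751904e-04, -7.26561218e-04,
        -1.63973338e-03],
       [ 6.42040177e-04, -3.26639182e-01,  9.45148894e-01,
        -1.41884476e-01],
       [ 0.00000000e+00,  0.00000000e+00,  0.00000000e+00,
         1.00000000e+00]])}
```

View pics/scene0.png

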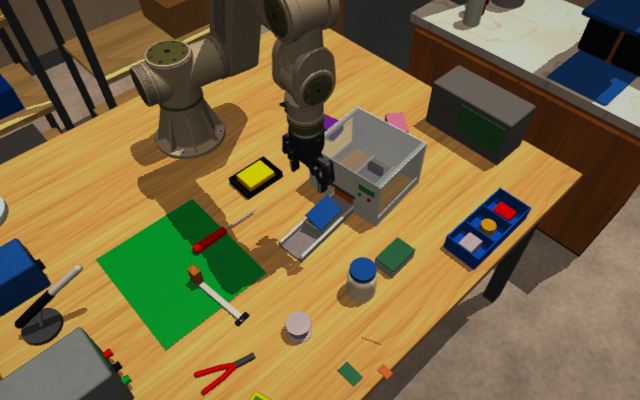

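View pics/side0.png

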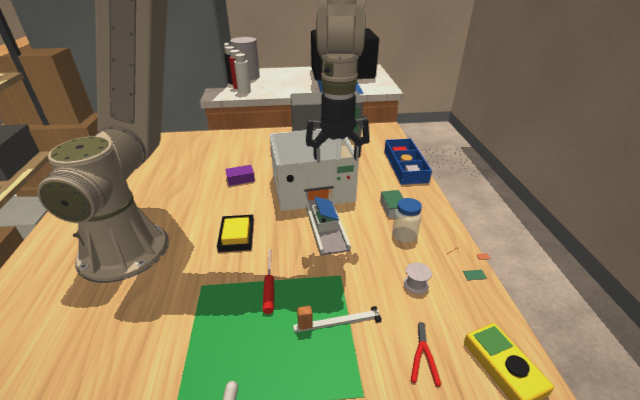

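The scene view shows the blue-lidded case at (323,212) in the lane, with the cabinet behind it. The rod's handle is at (195,273) and its black tip at (242,319). In the side view the lid is at (326,210), the flap at (318,194), the rod handle at (305,318) and the tip at (377,315). Other candidates are the green-lidded device at scene (395,255), the purple box at (330,122) and the pink one at (397,121). Only the blue-lidded one is in the lane, so that is the one meant.

```bash
python3 - <<'E'
from h import *
def box(P,m): 
    q=P[m]; return len(q),np.round(np.median(q,0),4),np.round(np.percentile(q,3,axis=0),3),np.round(np.percentile(q,97,axis=0),3)
crops=[]
for n,rois in {"scene":dict(lid=(300,190,350,235),flap=(328,185,360,210),handle=(183,262,206,285),tip=(230,310,252,330),rod=(190,265,250,325)),
 "side":dict(lid=(312,195,342,225),flap=(300,185,335,205),handle=(294,303,316,331),tip=(365,303,385,325),rod=(290,300,385,335))}.items():
    z=np.load(n+"0.npz");im,d=z["im"],z["d"];C=cam(n);P=cloud(C,d);H=cv2.cvtColor(im,cv2.COLOR_RGB2HSV)
    h,s,v=[H[...,i].astype(int) for i in range(3)]
    ok=(d>0)
    M=dict(lid=(h>95)&(h<125)&(s>120),flap=(h<18)&(s>130)&(P[...,2]>.015),handle=(h<20)&(s>100)&(P[...,2]>.015),tip=(v<60)&(P[...,2]>.003),rod=(s<70)&(v>90))
    for k,(a,b,c,e) in rois.items():
        r=np.zeros_like(ok);r[b:e,a:c]=1
        m=M[k]&ok&r
        if m.sum()>5:
            print(n,k,*box(P,m)); 
            if k in("rod","lid"):
                q=P[m];mu=q.mean(0);w,V=np.linalg.eigh(np.cov((q-mu).T));print("   axes",np.round(V.T[::-1],3).tolist(),w)
    # rails: points of height ~0.018 in lane area
    x0=im[150:340,170:440] if n=="scene" else im[150:340,220:440]
    crops.append(cv2.resize(x0,None,fx=2,fy=2,interpolation=cv2.INTER_CUBIC)[:380,:540] if n=="scene" else cv2.resize(x0,(440,380)))
cv2.imwrite("pics/crop1.png",cv2.resize(np.load("scene0.npz")["im"][100:260,260:440],None,fx=3.6,fy=3.6,interpolation=cv2.INTER_CUBIC)[:,:,::-1])
E
```

```text
scene lid 639 [0.5593 0.0597 0.0539] [0.535 0.018 0.041] [0.585 0.102 0.068]
   axes [[0.146, -0.989, 0.005], [0.881, 0.128, -0.455], [0.45, 0.071, 0.89]] [1.61634119e-05 2.67501593e-04 6.93414731e-04]
scene flap 114 [0.5457 0.1499 0.0357] [0.515 0.139 0.022] [0.574 0.154 0.065]
scene handle 185 [ 0.4843 -0.2969  0.0549] [ 0.464 -0.305  0.019] [ 0.491 -0.286  0.064]
scene tip 66 [ 0.6329 -0.2747  0.0091] [ 0.626 -0.294  0.005] [ 0.64  -0.261  0.013]
scene rod 327 [ 0.5585 -0.2853  0.0092] [ 0.491 -0.297  0.002] [ 0.623 -0.274  0.013]
   axes [[-0.993, -0.114, 0.002], [-0.113, 0.98, 0.161], [0.021, -0.16, 0.987]] [6.72030264e-06 1.82702506e-05 1.69996285e-03]
side lid 285 [0.5558 0.0556 0.0569] [0.532 0.016 0.044] [0.58  0.101 0.068]
   axes [[0.098, -0.995, 0.015], [0.884, 0.08, -0.461], [0.457, 0.059, 0.887]] [6.14021215e-06 2.57473089e-04 6.97933210e-04]
side flap 160 [0.543  0.1506 0.0438] [0.515 0.144 0.026] [0.572 0.155 0.057]
side handle 298 [ 0.4726 -0.3025  0.052 ] [ 0.459 -0.305  0.018] [ 0.486 -0.286  0.063]
side tip 40 [ 0.6298 -0.2865  0.0085] [ 0.625 -0.293  0.004] [ 0.636 -0.259  0.01 ]
side rod 594 [ 0.552  -0.2856  0.0085] [ 0.453 -0.301  0.001] [ 0.629 -0.27   0.011]
   axes [[-0.992, -0.124, 0.001], [-0.124, 0.992, 0.039], [0.006, -0.038, 0.999]] [1.10200076e-05 2.79680397e-05 2.61896957e-03]
```

View pics/crop1.png

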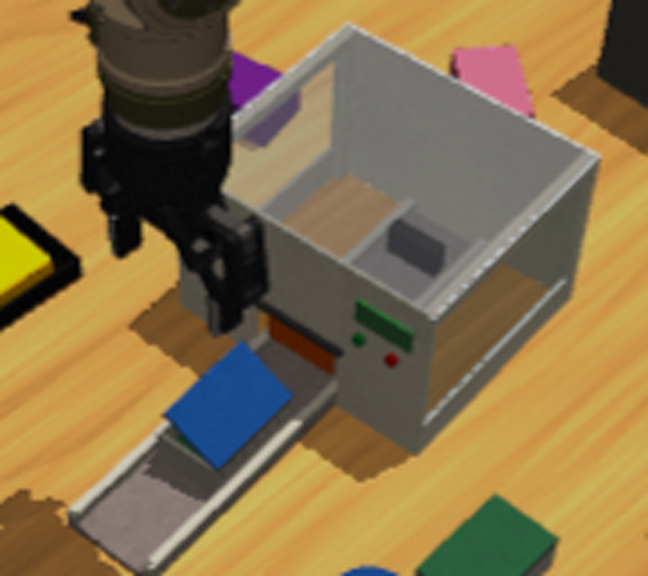

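The crop confirms it: the tilted blue lid sits in the lane before the orange flap, and the black stop is visible inside. The green device at right and the purple and pink boxes behind are look-alikes. Next I fit the station frame.

```bash
python3 - <<'E'
from h import *
A=[]
Cw,iw,dw=grab("wrist");cv2.imwrite("pics/w0.png",iw[:,:,::-1]);np.savez("wrist0.npz",im=iw,d=dw)
for n in ["scene","side","wrist"]:
    z=np.load(n+"0.npz");im,d=z["im"],z["d"];C=cam(n);P=cloud(C,d)
    H=cv2.cvtColor(im,cv2.COLOR_RGB2HSV);S=H[...,1].astype(int);V=H[...,2].astype(int)
    ok=(d>0);x,y,zz=P[...,0],P[...,1],P[...,2]
    # coarse station frame
    o=np.array([.5445,.149]);yaw=1.69
    for it in range(3):
        ex=np.array([np.cos(yaw),np.sin(yaw)]);ey=np.array([-ex[1],ex[0]])
        Q=P[...,:2]-o;sx=Q@ex;sy=Q@ey
        m=ok&(abs(zz-.018)<.004)&(abs(abs(sy)-.036)<.008)&(sx<-.01)&(sx>-.22)&(S<90)
        # joint fit: sy = a + b sx, both rails with sign offset
        t=sx[m];u=sy[m];sg=np.sign(u)
        G=np.c_[np.ones_like(t),t,sg];k=np.linalg.lstsq(G,u,rcond=None)[0]
        yaw+=np.arctan(k[1]);o=o+ey*k[0]
    ex=np.array([np.cos(yaw),np.sin(yaw)]);ey=np.array([-ex[1],ex[0]]);Q=P[...,:2]-o;sx=Q@ex;sy=Q@ey
    wl=ok&(zz>.07)&(zz<.155)&(abs(sy)<.115)&(abs(sx)<.02)&(S<90)
    print(n,"rails",m.sum(),(sg>0).sum(),"yaw",round(yaw,4),"o",np.round(o,4),"half",round(k[2],4),"front wall sx",wl.sum(),np.round(np.median(sx[wl]),4) if wl.any() else None, "rail sx min",np.round(np.percentile(sx[m],1),3) if m.any() else 0, "fl z",np.round(np.median(zz[ok&(abs(sy)<.025)&(sx<-.15)&(sx>-.21)]),4))
    h=H[...,0]
    lid=ok&(h>95)&(h<125)&(S>120)&(abs(sy)<.06)&(sx<0)&(sx>-.2)
    if lid.sum()>20:
        q=np.c_[sx[lid],sy[lid],zz[lid]]
        pl=np.linalg.lstsq(np.c_[q[:,:2],np.ones(len(q))],q[:,2],rcond=None)[0]
        print("  lid sx",np.round(np.percentile(q[:,0],[1,50,99]),4),"sy",np.round(np.percentile(q[:,1],[1,99]),4),"z",np.round(np.percentile(q[:,2],[1,99]),4),"slope",np.round(np.arctan(pl[:2]),3))
    st=ok&(sx>.12)&(sx<.19)&(abs(sy)<.024)&(zz>.010)&(zz<.04)
    if st.any(): print("  stop sx",np.round(np.percentile(sx[st],[2,10,50]),4),st.sum(), np.round(np.percentile(zz[st],[2,98]),3))
E
```

```text
scene rails 338 103 yaw 1.6946 o [0.5431 0.1488] half 0.0367 front wall sx 897 -0.0044 rail sx min -0.219 fl z 0.5403
  lid sx [-0.1343 -0.0907 -0.0454] sy [-0.0298  0.0196] z [0.0394 0.0694] slope [-0.015  0.441]
side rails 258 161 yaw 1.6713 o [0.546  0.1492] half 0.0371 front wall sx 1863 -0.0034 rail sx min -0.218 fl z 0.4617
  lid sx [-0.1348 -0.0944 -0.0476] sy [-0.0259  0.0225] z [0.0427 0.0687] slope [-0.278 -0.024]
wrist rails 2248 1135 yaw 1.6836 o [0.541  0.1486] half 0.0369 front wall sx 7197 -0.0036 rail sx min -0.217 fl z 0.0051
  lid sx [-0.1318 -0.0853 -0.0448] sy [-0.0296  0.0201] z [0.041  0.0679] slope [0.005 0.483]
```

View pics/w0.png

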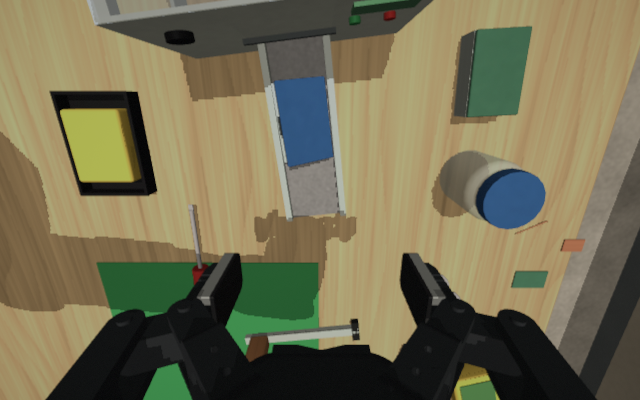

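The wrist view shows the lane from (290,215) up to the flap at (290,45). The blue lid is at (303,120) and the rod is at (300,335), with its tip at (355,328). The station yaw comes out at about 1.684 with its origin at about (0.542, 0.149). Now I close the fingers and move over the lid.

Emit:
{"op": "drive_tool", "data": {"series": [{"grip": 0, "travel": [0, 0, 0], "turn": -0.072}, {"grip": 0, "travel": [0.29, -0.156, 0.9], "turn": 0}, {"grip": 0, "travel": [0.29, -0.156, 0.9], "turn": 0}, {"grip": 0, "travel": [0.29, -0.156, 0.9], "turn": 0}, {"grip": 0, "travel": [0.28, -0.156, 0.9], "turn": 0}], "squeeze": 40}}

```text
time_s: 0.65
ee_pos: [0.5445, 0.0433, 0.0859]
orientation: [3.141, -0.0, 1.684]
wrist_force: [-0.3, 0.2, 0.6]
finger_gap: 0.0121
grip_force: 0.0
```

Emit:
{"op": "drive_tool", "data": {"series": [{"grip": 0, "travel": [0, 0, 0], "turn": 0}, {"grip": 0, "travel": [0, 0, 0], "turn": 0}, {"grip": 0, "travel": [0, 0, 0], "turn": 0}, {"grip": 0, "travel": [0, 0, 0.1], "turn": 0}, {"grip": 0, "travel": [0, 0, 0], "turn": 0}]}}

```text
time_s: 1.15
ee_pos: [0.5463, 0.0424, 0.0844]
orientation: [3.139, 0.0, 1.683]
wrist_force: [0.5, -0.8, -0.1]
finger_gap: -0.0004
grip_force: 0.0
```

Emit:
{"op": "drive_tool", "data": {"series": [{"grip": 0, "travel": [0, -0.1, 0.2], "turn": 0}, {"grip": 0, "travel": [0, 0, 0.2], "turn": 0}, {"grip": 0, "travel": [0, 0, 0.15], "turn": 0}, {"grip": 0, "travel": [0, 0, 0.12], "turn": 0}, {"grip": 0, "travel": [0, 0, 0], "turn": 0}]}}

```text
time_s: 1.65
ee_pos: [0.5404, 0.0425, 0.0554]
orientation: [-3.14, -0.0, 1.684]
wrist_force: [0.3, 0.3, -0.3]
finger_gap: 0.0
grip_force: 0.0
```

Emit:
{"op": "drive_tool", "data": {"series": [{"grip": 0, "travel": [0, 0, 0.08], "turn": 0}, {"grip": 0, "travel": [0, 0, 0.08], "turn": 0}, {"grip": 0, "travel": [0, 0, 0.06], "turn": 0}, {"grip": 0, "travel": [0, 0, 0.05], "turn": 0}, {"grip": 0, "travel": [0, 0, 0], "turn": 0}]}}

```text
time_s: 2.15
ee_pos: [0.541, 0.0425, 0.0454]
orientation: [-3.141, -0.0, 1.684]
wrist_force: [-0.3, -0.3, 0.5]
finger_gap: 0.0002
grip_force: 0.0
```

Emit:
{"op": "drive_tool", "data": {"series": [{"grip": 0, "travel": [0, 0, 0.04], "turn": 0}, {"grip": 0, "travel": [0, 0, 0.04], "turn": 0}, {"grip": 0, "travel": [0, 0, 0.03], "turn": 0}, {"grip": 0, "travel": [0, 0, 0], "turn": 0}, {"grip": 0, "travel": [0, 0, 0], "turn": 0}]}}

```text
time_s: 2.65
ee_pos: [0.5412, 0.0424, 0.042]
orientation: [3.141, 0.0, 1.684]
wrist_force: [-1.8, 0.2, 6.6]
finger_gap: 0.0002
grip_force: 3.2
```

```bash
python3 - <<'E'
from h import *
print(env.get_obs()["ee_pos"],env.get_obs()["wrist_force"])
C,im,d=grab("scene");cv2.imwrite("pics/s1.png",cv2.resize(im[150:270,250:410],None,fx=4,fy=4,interpolation=cv2.INTER_CUBIC)[:,:,::-1])
E
```

```text
[0.5411615  0.04237611 0.04202185] [-1.75115746  0.22777101  6.58349836]
```

View pics/s1.png

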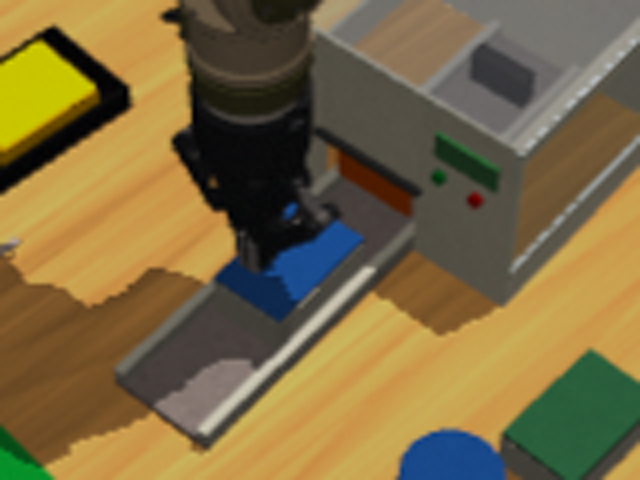

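The lid is nearly flat under the fingers at about (290,255) in the crop. The force is 6.6 N and rising, so I press a little further.

Emit:
{"op": "drive_tool", "data": {"series": [{"grip": 0, "travel": [0, 0, 0.03], "turn": 0}, {"grip": 0, "travel": [0, 0, 0.03], "turn": 0}, {"grip": 0, "travel": [0, 0, 0.03], "turn": 0}, {"grip": 0, "travel": [0, 0, 0], "turn": 0}, {"grip": 0, "travel": [0, 0, 0], "turn": 0}]}}

```text
time_s: 3.2
ee_pos: [0.5413, 0.0423, 0.0412]
orientation: [3.139, 0.001, 1.684]
wrist_force: [-9.6, 0.5, 27.4]
finger_gap: -0.0001
grip_force: 13.8
```

Emit:
{"op": "drive_tool", "data": {"series": [{"grip": 0, "travel": [0, 0, -0.3], "turn": 0}, {"grip": 0.3, "travel": [-0.5, 0, -0.8], "turn": 0}, {"grip": 0.6, "travel": [-0.9, 0, -0.5], "turn": 0}, {"grip": 0.6, "travel": [-0.9, 0, -0.5], "turn": 0}, {"grip": 0.6, "travel": [-0.9, 0, -0.5], "turn": 0}]}}

```text
time_s: 3.7
ee_pos: [0.5557, -0.0858, 0.1427]
orientation: [3.141, 0.0, 1.685]
wrist_force: [0.0, 0.6, 0.2]
finger_gap: 0.0509
grip_force: 0.0
```

```bash
cat > lid.py <<'E'
from h import *
o=np.array([.542,.1487]);yaw=1.684
ex=np.array([np.cos(yaw),np.sin(yaw)]);ey=np.array([-ex[1],ex[0]])
def lid(n):
    C,im,d=grab(n);P=cloud(C,d);H=cv2.cvtColor(im,cv2.COLOR_RGB2HSV).astype(int)
    sx=(P[...,:2]-o)@ex;sy=(P[...,:2]-o)@ey;zz=P[...,2]
    m=(d>0)&(H[...,0]>95)&(H[...,0]<125)&(H[...,1]>120)&(abs(sy)<.06)&(sx<.2)&(sx>-.2)
    if m.sum()>20:
        q=np.c_[sx[m],sy[m],zz[m]];q=q[q[:,2]>np.median(q[:,2])-.006]
        pl=np.linalg.lstsq(np.c_[q[:,:2],np.ones(len(q))],q[:,2],rcond=None)[0]
        print(n,"lid sx",np.round(np.percentile(q[:,0],[1,99]),4),"sy",np.round(np.percentile(q[:,1],[1,99]),4),"z",np.round(np.percentile(q[:,2],[1,50,99]),4),"slope",np.round(np.arctan(pl[:2]),3))
    return C,im,d,P
E
python3 - <<'E'
from lid import *
b=env.get_obs();print(b["ee_pos"],b["orientation"][2],b["joint_pos"])
for n in ["scene","side","wrist"]:
    C,im,d,P=lid(n);np.savez(n+"1.npz",im=im,d=d)
    cv2.imwrite(f"pics/{n}1.png",im[:,:,::-1])
    H=cv2.cvtColor(im,cv2.COLOR_RGB2HSV).astype(int)
    z=P[...,2];roi=(d>0)&(P[...,0]>.44)&(P[...,0]<.66)&(P[...,1]>-.33)&(P[...,1]<-.24)
    a=roi&(z>.004)&(z<.014)&(H[...,1]<90)
    if a.sum()<20: continue
    q=P[a][:,:2];mu=q.mean(0);w,V=np.linalg.eigh(np.cov((q-mu).T));e=V[:,1]*np.sign(V[0,1]);nn=np.array([-e[1],e[0]])
    bar=q[((q-mu)@e<.07*1)]
    t=(q-mu)@e
    k=np.polyfit(q[t<t.max()-.015][:,0],q[t<t.max()-.015][:,1],1)
    hd=roi&(z>.056)&(z<.068)
    print(n,"rod yaw",np.arctan(k[0]),"bar y at x=.55",np.polyval(k,.55),"tip end",np.round(mu+e*np.percentile(t,99.5),4),"handle top n",hd.sum(),np.round((P[hd].min(0)+P[hd].max(0))/2,4) if hd.any() else 0,np.round(np.median(P[hd],0),4) if hd.any() else 0)
E
```

```text
[ 0.55567158 -0.08581004  0.14268773] 1.6846582436191149 [-2.96036424e-01  3.29178095e-01 -1.52600780e-01  1.08840387e+00
  9.82310829e-05  1.16089797e+00]
scene lid sx [-0.1347 -0.0453] sy [-0.0298  0.0252] z [0.0362 0.041  0.046 ] slope [-0.001 -0.005]
scene rod yaw 0.11053432739344883 bar y at x=.55 -0.2858906730075645 tip end [ 0.638  -0.2762] handle top n 97 [ 0.4762 -0.2939  0.0611] [ 0.4774 -0.2947  0.0604]
side lid sx [-0.1336 -0.0454] sy [-0.0272  0.0271] z [0.0385 0.0415 0.0439] slope [-0.001  0.004]
side rod yaw 0.11926849729597024 bar y at x=.55 -0.28559851470395237 tip end [ 0.6355 -0.2757] handle top n 134 [ 0.4732 -0.294   0.0601] [ 0.4738 -0.2956  0.0607]
wrist lid sx [-0.1329 -0.0847] sy [-0.027   0.0289] z [0.0396 0.0413 0.0431] slope [0.003 0.001]
wrist rod yaw 0.11191800357577365 bar y at x=.55 -0.2825053838577582 tip end [ 0.634  -0.2727] handle top n 286 [ 0.4655 -0.2924  0.0591] [ 0.4662 -0.2895  0.0605]
```

The lid is shut: level, with its top at 41 mm. The rod's handle is at (0.473, -0.294) with yaw 0.115. I go over it, then turn by +90° yaw so that the camera faces away from the cabinet later.

Emit:
{"op": "drive_tool", "data": {"series": [{"grip": 0.7, "travel": [-0.98, -0.53, 0], "turn": 0}, {"grip": 0.7, "travel": [-0.98, -0.53, 0], "turn": 0}, {"grip": 0.7, "travel": [-0.98, -0.53, 0], "turn": 0}, {"grip": 0.7, "travel": [-0.98, -0.53, 0], "turn": 0}, {"grip": 0.7, "travel": [-0.98, -0.53, 0], "turn": 0}]}}

```text
time_s: 4.35
ee_pos: [0.4714, -0.2912, 0.1407]
orientation: [-3.141, -0.002, 1.686]
wrist_force: [0.9, 0.4, -0.3]
finger_gap: 0.0598
grip_force: 0.0
```

Emit:
{"op": "drive_tool", "data": {"series": [{"grip": 0.7, "travel": [0, 0, 0], "turn": -0.091}, {"grip": 0.7, "travel": [0, 0, 0], "turn": -0.091}, {"grip": 0.7, "travel": [0, 0, 0], "turn": -0.091}, {"grip": 0.7, "travel": [0, 0, 0], "turn": -0.091}, {"grip": 0.7, "travel": [0, 0, 0], "turn": -0.091}]}}

```text
time_s: 4.85
ee_pos: [0.472, -0.2898, 0.1405]
orientation: [3.141, -0.002, 2.406]
wrist_force: [-0.5, -0.0, -0.7]
finger_gap: 0.0596
grip_force: 0.0
```

Emit:
{"op": "drive_tool", "data": {"series": [{"grip": 0.7, "travel": [0, 0, 0], "turn": -0.091}, {"grip": 0.7, "travel": [0, 0, 0], "turn": -0.091}, {"grip": 0.7, "travel": [0, 0, 0], "turn": -0.091}, {"grip": 0.7, "travel": [0, 0, 0], "turn": -0.091}, {"grip": 0.7, "travel": [0, 0, 0], "turn": -0.091}]}}

```text
time_s: 5.35
ee_pos: [0.4721, -0.2896, 0.1405]
orientation: [3.14, -0.001, 3.121]
wrist_force: [0.3, 1.2, -0.1]
finger_gap: 0.0599
grip_force: 0.0
```

Emit:
{"op": "drive_tool", "data": {"series": [{"grip": 0.7, "travel": [0, 0, 0], "turn": -0.091}, {"grip": 0.7, "travel": [0, 0, 0], "turn": 0}, {"grip": 0.7, "travel": [0, 0, 0], "turn": 0}, {"grip": 0.7, "travel": [0, 0, 0], "turn": 0}, {"grip": 0.7, "travel": [0, 0, 0], "turn": 0}]}}

```text
time_s: 5.85
ee_pos: [0.4723, -0.2912, 0.1416]
orientation: [3.141, -0.0, -3.028]
wrist_force: [0.7, 1.2, 0.2]
finger_gap: 0.0599
grip_force: 0.0
```

```bash
python3 - <<'E'
from h import *
b=env.get_obs();print(b["ee_pos"],b["orientation"],b["joint_pos"])
C,im,d=grab("wrist");P=cloud(C,d);cv2.imwrite("pics/w2.png",im[:,:,::-1])
z=P[...,2];roi=(d>0)&(P[...,0]>.42)&(P[...,0]<.66)&(P[...,1]>-.33)&(P[...,1]<-.24)
for lo,hi in((.056,.068),(.02,.055),(.004,.014)):
    m=roi&(z>lo)&(z<hi);
    if m.sum()>20: print(lo,m.sum(),np.round(np.percentile(P[m],[2,50,98],axis=0),4).tolist())
E
```

```text
[ 0.47234011 -0.29117005  0.14155282] [ 3.14135893e+00 -6.52076973e-05 -3.02801752e+00] [-6.97164502e-01  3.17071864e-01 -1.72767205e-01  1.08117159e+00
  1.13767638e-04 -8.10739635e-01]
0.056 811 [[0.4559, -0.3048, 0.0571], [0.4687, -0.2945, 0.0608], [0.4834, -0.284, 0.0623]]
0.02 241 [[0.4549, -0.3057, 0.0215], [0.4558, -0.2953, 0.039], [0.4587, -0.2854, 0.0542]]
0.004 1554 [[0.4464, -0.301, 0.0056], [0.566, -0.2846, 0.009], [0.6325, -0.2623, 0.0104]]
```

View pics/w2.png

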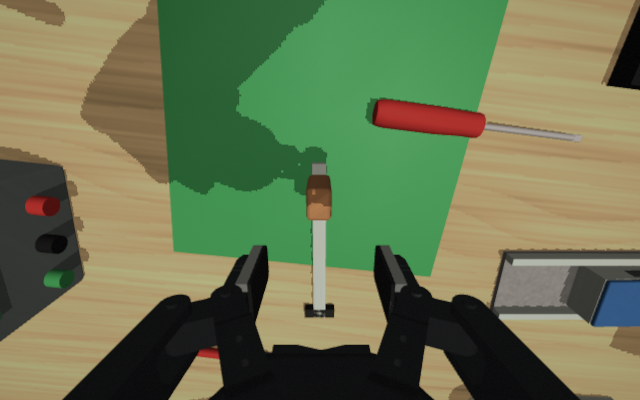

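The wrist view shows the handle block at (318,195), the bar down the middle to the tip at (319,310), and the fingers straddling it symmetrically. I descend and grip.

Emit:
{"op": "drive_tool", "data": {"series": [{"grip": 0.7, "travel": [0.05, -0.08, 0.5], "turn": 0}, {"grip": 0.7, "travel": [0, 0, 0.9], "turn": 0}, {"grip": 0.7, "travel": [0, 0, 0.9], "turn": 0}, {"grip": 0.7, "travel": [0, 0, 0.5], "turn": 0}, {"grip": 0.7, "travel": [0, 0, 0.15], "turn": 0}]}}

```text
time_s: 6.4
ee_pos: [0.469, -0.2936, 0.0212]
orientation: [3.138, -0.003, -3.028]
wrist_force: [0.3, -0.2, -0.4]
finger_gap: 0.0597
grip_force: 0.0
```

Emit:
{"op": "drive_tool", "data": {"series": [{"grip": 0, "travel": [0, 0, 0], "turn": 0}, {"grip": 0, "travel": [0, 0, 0], "turn": 0}, {"grip": 0, "travel": [0, 0, 0], "turn": 0}, {"grip": 0, "travel": [0, 0, 0], "turn": 0}, {"grip": 0, "travel": [0, 0, 0], "turn": 0}], "squeeze": 90}}

```text
time_s: 6.9
ee_pos: [0.4718, -0.2957, 0.0253]
orientation: [-3.139, 0.002, -3.027]
wrist_force: [-0.1, -0.0, 6.6]
finger_gap: 0.021
grip_force: 87.9
```

Emit:
{"op": "drive_tool", "data": {"series": [{"grip": 0, "travel": [0, 0, -0.3], "turn": 0}, {"grip": 0, "travel": [0, 0, -0.6], "turn": 0}, {"grip": 0, "travel": [0, 0, -0.6], "turn": 0}, {"grip": 0, "travel": [0, 0, 0], "turn": -0.08}, {"grip": 0, "travel": [0, 0, 0], "turn": -0.08}]}}

```text
time_s: 7.4
ee_pos: [0.4713, -0.2954, 0.0856]
orientation: [-3.139, 0.001, -2.771]
wrist_force: [-0.3, 0.1, -1.1]
finger_gap: 0.0213
grip_force: 87.8
```

Emit:
{"op": "drive_tool", "data": {"series": [{"grip": 0, "travel": [0, 0, 0], "turn": -0.084}, {"grip": 0, "travel": [0, 0, 0], "turn": -0.084}, {"grip": 0, "travel": [0, 0, 0], "turn": -0.084}, {"grip": 0, "travel": [0, 0, 0], "turn": -0.084}, {"grip": 0, "travel": [0, 0, 0], "turn": -0.084}]}}

```text
time_s: 7.9
ee_pos: [0.4706, -0.2948, 0.0844]
orientation: [-3.142, -0.0, -2.11]
wrist_force: [0.6, -0.1, -1.8]
finger_gap: 0.021
grip_force: 87.8
```

Emit:
{"op": "drive_tool", "data": {"series": [{"grip": 0, "travel": [0, 0, 0], "turn": -0.084}, {"grip": 0, "travel": [0, 0, 0], "turn": -0.084}, {"grip": 0, "travel": [0, 0, 0], "turn": -0.084}, {"grip": 0, "travel": [0, 0, 0], "turn": -0.084}, {"grip": 0, "travel": [0, 0, 0], "turn": -0.084}]}}

```text
time_s: 8.4
ee_pos: [0.4706, -0.2948, 0.0843]
orientation: [-3.142, -0.0, -1.451]
wrist_force: [-0.5, -0.4, -1.3]
finger_gap: 0.0209
grip_force: 87.8
```

Emit:
{"op": "drive_tool", "data": {"series": [{"grip": 0, "travel": [-0.64, -0.75, 0], "turn": 0.004}, {"grip": 0, "travel": [-0.64, -0.76, 0], "turn": 0}, {"grip": 0, "travel": [-0.64, -0.76, 0], "turn": 0}, {"grip": 0, "travel": [-0.64, -0.76, 0], "turn": 0}, {"grip": 0, "travel": [0, 0, 0], "turn": 0}]}}

```text
time_s: 8.9
ee_pos: [0.5829, -0.1764, 0.0844]
orientation: [-3.139, 0.0, -1.457]
wrist_force: [0.1, -0.1, -1.5]
finger_gap: 0.0208
grip_force: 88.4
```

```bash
cat > rod.py <<'E'
from lid import *
def rod(n,zmin,zmax,xr=(-.42,-.0),smax=90):
    C,im,d,P=lid(n)
    H=cv2.cvtColor(im,cv2.COLOR_RGB2HSV).astype(int)
    sx=(P[...,:2]-o)@ex;sy=(P[...,:2]-o)@ey;z=P[...,2]
    m=(d>0)&(sx>xr[0])&(sx<xr[1])&(abs(sy)<.03)&(z>zmin)&(z<zmax)&(H[...,1]<smax)
    if m.sum()<20: print(n,"few");return im
    q=np.c_[sx[m],sy[m],z[m]];e=np.percentile(q[:,0],99.5)
    b=q[(q[:,0]<e-.02)]
    print(n,m.sum(),"tip sx",round(e,4),"tip sy mid",np.round(np.percentile(q[q[:,0]>e-.008][:,1],[3,97]),4),"bar: sy slope",np.round(np.polyfit(b[:,0],b[:,1],1),4),"z fit",np.round(np.polyfit(b[:,0],b[:,2],1),4))
    return im
E
python3 - <<'E'
from rod import *
b=env.get_obs();p=b["ee_pos"];print(p,b["orientation"],"st",(p[:2]-o)@ex,(p[:2]-o)@ey)
for n in ["scene","side"]:
    im=rod(n,.05,.09,(-.29,-.12));cv2.imwrite(f"pics/{n}3.png",im[:,:,::-1])
E
```

```text
[ 0.5828931  -0.17639142  0.08443051] [-3.13922910e+00  3.07370754e-04 -1.45709558e+00] st -0.32762997645629327 -0.00390836003448438
scene lid sx [-0.1345 -0.0459] sy [-0.0301  0.0262] z [0.0362 0.0412 0.046 ] slope [-0.005 -0.014]
scene 295 tip sx -0.1614 tip sy mid [-0.0213  0.0128] bar: sy slope [ 0.0009 -0.0061] z fit [-0.0114  0.0645]
side lid sx [-0.1325 -0.0433] sy [-0.0278  0.0269] z [0.038  0.0413 0.0438] slope [-0.006  0.   ]
side 69 tip sx -0.1626 tip sy mid [-0.0008  0.0156] bar: sy slope [0.0275 0.0081] z fit [-0.0443  0.0566]
```

View pics/side3.png

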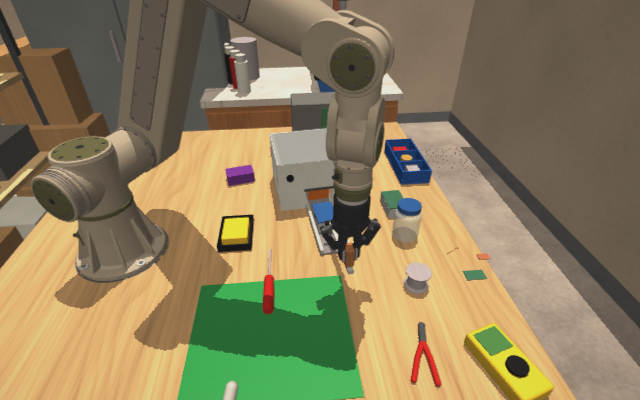

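The side view shows the rod held in the gripper at (350,240), lined up behind the case, with the lane clear. I lower it to the lane floor.

Emit:
{"op": "drive_tool", "data": {"series": [{"grip": 0, "travel": [0, 0.1, 0.4], "turn": 0}, {"grip": 0, "travel": [0, 0, 0.4], "turn": 0}, {"grip": 0, "travel": [0, 0, 0.3], "turn": 0}, {"grip": 0, "travel": [0, 0, 0.15], "turn": 0}, {"grip": 0, "travel": [0, 0, 0], "turn": 0}]}}

```text
time_s: 9.5
ee_pos: [0.5749, -0.1805, 0.0329]
orientation: [3.14, 0.001, -1.463]
wrist_force: [0.5, 0.6, -1.6]
finger_gap: 0.0206
grip_force: 88.5
```

```bash
python3 - <<'E'
from rod import *
b=env.get_obs();p=b["ee_pos"];print(p,b["orientation"],"st",(p[:2]-o)@ex,(p[:2]-o)@ey,b["wrist_force"])
rod("scene",.012,.022,(-.29,-.138));rod("side",.012,.022,(-.29,-.138))
E
```

```text
[ 0.57490087 -0.18054989  0.03290215] [ 3.13995976e+00  9.25242812e-04 -1.46345601e+00] st -0.3308590073887095 0.004502454203461126 [ 0.5347593   0.57222975 -1.63051446]
scene lid sx [-0.1344 -0.0458] sy [-0.0311  0.0256] z [0.0363 0.0411 0.0459] slope [-0.008 -0.01 ]
scene 262 tip sx -0.1622 tip sy mid [-0.0144  0.0292] bar: sy slope [0.0182 0.0069] z fit [-0.0034  0.0158]
side lid sx [-0.1326 -0.0451] sy [-0.0235  0.0269] z [0.0388 0.0414 0.0442] slope [-0.004 -0.002]
side 49 tip sx -0.1646 tip sy mid [0.0015 0.0206] bar: sy slope [0.0365 0.0171] z fit [-0.1093 -0.009 ]
```

Emit:
{"op": "drive_tool", "data": {"series": [{"grip": 0, "travel": [-0.35, -0.08, 0], "turn": 0}, {"grip": 0, "travel": [-0.3, 0, 0], "turn": 0}, {"grip": 0, "travel": [-0.35, 0, 0], "turn": 0}, {"grip": 0, "travel": [-0.35, 0, 0], "turn": 0}, {"grip": 0, "travel": [-0.35, 0, 0], "turn": 0}]}}

```text
time_s: 10.1
ee_pos: [0.5721, -0.1112, 0.0343]
orientation: [-3.141, -0.001, -1.462]
wrist_force: [0.4, -2.7, 0.2]
finger_gap: 0.0213
grip_force: 88.6
```

Emit:
{"op": "drive_tool", "data": {"series": [{"grip": 0, "travel": [-0.35, 0, 0], "turn": 0}, {"grip": 0, "travel": [-0.35, 0, 0], "turn": 0}, {"grip": 0, "travel": [-0.35, 0, 0], "turn": 0}, {"grip": 0, "travel": [-0.35, 0, 0], "turn": 0}, {"grip": 0, "travel": [-0.35, 0, 0], "turn": 0}]}}

```text
time_s: 10.6
ee_pos: [0.5641, -0.0417, 0.0338]
orientation: [-3.141, -0.0, -1.463]
wrist_force: [0.6, -3.7, 1.4]
finger_gap: 0.0208
grip_force: 88.8
```

```bash
python3 - <<'E'
from rod import *
b=env.get_obs();p=b["ee_pos"];print(p,b["orientation"],"st",(p[:2]-o)@ex,(p[:2]-o)@ey,b["wrist_force"])
im=lid("side")[1]
C,im,d,P=lid("scene")
cv2.imwrite("pics/s4.png",cv2.resize(im[80:240,250:450],None,fx=3.6,fy=3.6,interpolation=cv2.INTER_CUBIC)[:,:,::-1])
E
```

```text
[ 0.56414577 -0.04167287  0.03383842] [-3.14133856e+00 -2.42610078e-04 -1.46252591e+00] st -0.1916559841990842 -0.0004991157952419743 [ 0.61134743 -3.68610783  1.39908023]
side lid sx [-0.0239  0.0226] sy [-0.0029  0.026 ] z [0.0386 0.041  0.0433] slope [ 0.001 -0.025]
scene lid sx [-0.0251  0.0056] sy [-0.0309  0.0256] z [0.0372 0.0413 0.0641] slope [-0.006 -0.063]
```

View pics/s4.png

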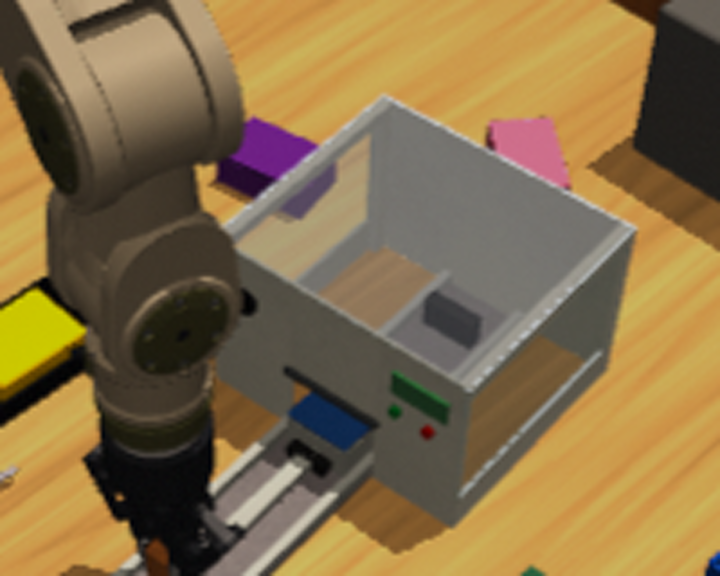

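The crop shows the case halfway through the doorway under the flap at (335,415), with the rod tip behind it at (310,455) and the stop at (450,315). I push on, then creep.

Emit:
{"op": "drive_tool", "data": {"series": [{"grip": 0, "travel": [-0.3, 0, 0], "turn": 0}, {"grip": 0, "travel": [-0.3, 0, 0], "turn": 0}, {"grip": 0, "travel": [-0.35, 0, 0], "turn": 0}, {"grip": 0, "travel": [-0.35, 0, 0], "turn": 0}, {"grip": 0, "travel": [-0.25, 0, 0], "turn": 0}]}}

```text
time_s: 11.2
ee_pos: [0.5569, 0.0205, 0.0335]
orientation: [3.141, 0.0, -1.462]
wrist_force: [0.2, -1.2, -1.5]
finger_gap: 0.0209
grip_force: 88.4
```

Emit:
{"op": "drive_tool", "data": {"series": [{"grip": 0, "travel": [-0.06, 0, 0], "turn": 0}, {"grip": 0, "travel": [-0.05, 0, 0], "turn": 0}, {"grip": 0, "travel": [-0.05, 0, 0], "turn": 0}, {"grip": 0, "travel": [-0.05, 0, 0], "turn": 0}, {"grip": 0, "travel": [-0.05, 0, 0], "turn": 0}]}}

```text
time_s: 11.7
ee_pos: [0.5565, 0.029, 0.0337]
orientation: [-3.141, -0.0, -1.463]
wrist_force: [0.5, -3.1, -1.5]
finger_gap: 0.0209
grip_force: 88.5
```

Emit:
{"op": "drive_tool", "data": {"series": [{"grip": 0, "travel": [-0.05, 0, 0], "turn": 0}, {"grip": 0, "travel": [-0.05, 0, 0], "turn": 0}, {"grip": 0, "travel": [-0.04, 0, 0], "turn": 0}, {"grip": 0, "travel": [-0.04, 0, 0], "turn": 0}, {"grip": 0, "travel": [0, 0, 0], "turn": 0}]}}

```text
time_s: 12.2
ee_pos: [0.5556, 0.0368, 0.0337]
orientation: [-3.141, 0.0, -1.462]
wrist_force: [0.6, -1.9, -2.0]
finger_gap: 0.021
grip_force: 88.3
```

Emit:
{"op": "drive_tool", "data": {"series": [{"grip": 0, "travel": [-0.05, 0, 0], "turn": 0}, {"grip": 0, "travel": [-0.04, 0, 0], "turn": 0}, {"grip": 0, "travel": [-0.04, 0, 0], "turn": 0}, {"grip": 0, "travel": [-0.04, 0, 0], "turn": 0}, {"grip": 0, "travel": [0, 0, 0], "turn": 0}]}}

```text
time_s: 12.7
ee_pos: [0.5554, 0.041, 0.0343]
orientation: [-3.141, -0.005, -1.463]
wrist_force: [-0.8, -10.9, 0.7]
finger_gap: 0.0211
grip_force: 89.0
```

Emit:
{"op": "drive_tool", "data": {"series": [{"grip": 0, "travel": [-0.015, 0, 0], "turn": 0}, {"grip": 0, "travel": [0, 0, 0], "turn": 0}, {"grip": 0, "travel": [0, 0, 0], "turn": 0}, {"grip": 0, "travel": [0, 0, 0], "turn": 0}, {"grip": 0, "travel": [0, 0, 0], "turn": 0}]}}

```text
time_s: 13.2
ee_pos: [0.5553, 0.041, 0.0344]
orientation: [-3.141, -0.006, -1.464]
wrist_force: [-0.4, -11.3, 2.5]
finger_gap: 0.0212
grip_force: 89.1
```

Emit:
{"op": "drive_tool", "data": {"series": [{"grip": 0, "travel": [0, 0, 0], "turn": 0}, {"grip": 0, "travel": [0, 0, 0], "turn": 0}, {"grip": 0, "travel": [0, 0, 0], "turn": 0}, {"grip": 0, "travel": [0, 0, 0], "turn": 0}, {"grip": 0, "travel": [0, 0, 0], "turn": 0}]}}

```text
time_s: 13.7
ee_pos: [0.5553, 0.041, 0.0344]
orientation: [-3.141, -0.006, -1.464]
wrist_force: [-1.5, -13.0, 2.7]
finger_gap: 0.0208
grip_force: 89.1
```

Held at 11–13 N for over a second. Now I draw the rod back about 88 mm and look.

Emit:
{"op": "drive_tool", "data": {"series": [{"grip": 0, "travel": [0.1, 0, 0], "turn": 0}, {"grip": 0, "travel": [0.4, 0, 0], "turn": 0}, {"grip": 0, "travel": [0.6, 0, 0], "turn": 0}, {"grip": 0, "travel": [0.6, 0, 0], "turn": 0}, {"grip": 0, "travel": [0.5, 0, 0], "turn": 0}]}}

```text
time_s: 14.2
ee_pos: [0.5643, -0.0449, 0.0335]
orientation: [-3.142, 0.001, -1.462]
wrist_force: [0.3, -0.2, -0.6]
finger_gap: 0.0214
grip_force: 88.4
```

```bash
python3 - <<'E'
from rod import *
b=env.get_obs();p=b["ee_pos"];print(p,b["orientation"],"st",(p[:2]-o)@ex,(p[:2]-o)@ey,b["wrist_force"])
rod("side",.010,.024,(-.2,-.005))
im=rod("scene",.010,.024,(-.2,-.005))
cv2.imwrite("pics/s5.png",cv2.resize(im[80:240,250:450],None,fx=3.6,fy=3.6,interpolation=cv2.INTER_CUBIC)[:,:,::-1])
E
```

```text
[ 0.56434006 -0.04489687  0.0335174 ] [-3.14152182e+00  8.14324805e-04 -1.46230512e+00] st -0.19488129057839187 -0.0003279691869647848 [ 0.33677031 -0.22342145 -0.55707667]
side 23 tip sx -0.0355 tip sy mid [0.0157 0.0157] bar: sy slope [0.0212 0.0054] z fit [-0.0207  0.0144]
scene 232 tip sx -0.0251 tip sy mid [-0.0181  0.0294] bar: sy slope [-0.0376 -0.0052] z fit [0.0033 0.0166]
```

View pics/s5.png

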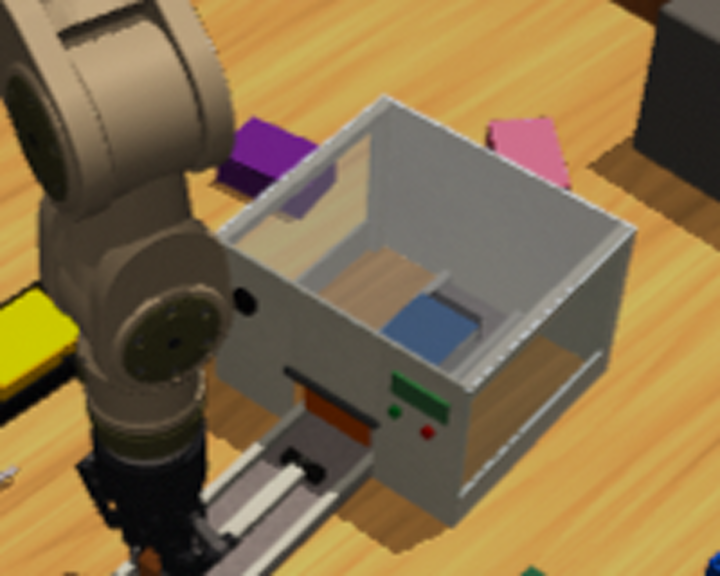

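The crop shows the flap hanging shut at (340,415), the blue device against the stop at (430,330), and the rod tip outside at (303,462). I lower the last millimetre, release and retreat.

Emit:
{"op": "drive_tool", "data": {"series": [{"grip": 0, "travel": [0.1, 0, 0], "turn": 0}, {"grip": 0, "travel": [0, 0, 0.03], "turn": 0}, {"grip": 0, "travel": [0, 0, 0], "turn": 0}, {"grip": 0.2, "travel": [0, 0, 0], "turn": 0}, {"grip": 0.35, "travel": [0, 0, 0], "turn": 0}], "squeeze": 30}}

```text
time_s: 14.8
ee_pos: [0.5648, -0.0471, 0.0326]
orientation: [-3.141, 0.0, -1.462]
wrist_force: [-0.4, 0.2, 1.0]
finger_gap: 0.0303
grip_force: 0.0
```

Emit:
{"op": "drive_tool", "data": {"series": [{"grip": 0.6, "travel": [0, 0, 0], "turn": 0}, {"grip": 0.6, "travel": [0, 0, 0], "turn": 0}, {"grip": 0.6, "travel": [0, 0, 0], "turn": 0}, {"grip": 0.6, "travel": [0, 0, -0.2], "turn": 0}, {"grip": 0.6, "travel": [0, 0, -0.5], "turn": 0}]}}

```text
time_s: 15.3
ee_pos: [0.5633, -0.0474, 0.0596]
orientation: [3.138, 0.001, -1.462]
wrist_force: [-0.4, 0.1, -0.3]
finger_gap: 0.0516
grip_force: 0.0
```

Emit:
{"op": "drive_tool", "data": {"series": [{"grip": 0.6, "travel": [0, 0, -0.8], "turn": 0}, {"grip": 0.6, "travel": [0, 0, -0.9], "turn": 0}, {"grip": 0.6, "travel": [0, 0, -0.9], "turn": 0}, {"grip": 0.6, "travel": [0, 0, -0.5], "turn": 0}, {"grip": 0.6, "travel": [0, 0, 0], "turn": 0}]}}

```text
time_s: 15.8
ee_pos: [0.567, -0.0482, 0.1889]
orientation: [-3.134, -0.002, -1.462]
wrist_force: [0.8, 0.2, 0.0]
finger_gap: 0.0511
grip_force: 0.0
```

```bash
python3 - <<'E'
from rod import *
b=env.get_obs();print(b["ee_pos"],b["wrist_force"])
ims=[rod(n,.010,.024,(-.2,-.005)) for n in ("side","scene")]
a=cv2.resize(ims[0][150:300,260:420],(400,375),interpolation=cv2.INTER_CUBIC);c=cv2.resize(ims[1][100:250,230:390],(400,375),interpolation=cv2.INTER_CUBIC)
cv2.imwrite("pics/end.png",np.hstack([a,c])[:,:,::-1])
E
```

```text
[ 0.56697181 -0.04818472  0.18889831] [0.75920102 0.24036159 0.00201653]
side 155 tip sx -0.0316 tip sy mid [-0.0172  0.0146] bar: sy slope [-0.0447 -0.0036] z fit [0.003  0.0152]
scene 330 tip sx -0.0208 tip sy mid [0.0086 0.03  ] bar: sy slope [0.0209 0.0017] z fit [-0.0009  0.0145]
```

View pics/end.png

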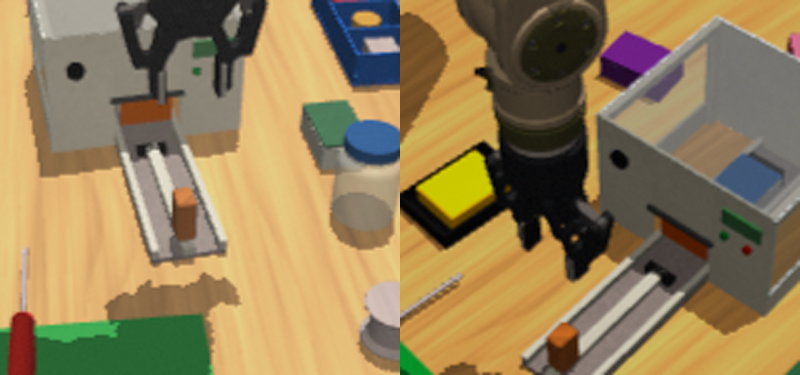

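The final picture shows the rod flat in the lane with its handle up at (185,210). Its tip is about 30 mm outside the doorway, the flap is shut, the device is inside and the gripper is clear.

```bash
python3 -c "
from plant import env
print(env.job_done())"
```

```text
the job is handed in; nothing more can be done
None
```

I handed the job in at about 16 s of robot time; no verdict came back. The lid is shut, the device was held on the stop at 11–13 N for about a second, the flap is closed, and the rod lies flat in the lane with its tip about 30 mm outside the doorway.

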